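Nip a printed V-block up in a ratchet bar clamp and keep it under pressure

ROBOT

A 6-joint arm with a two-finger parallel gripper is mounted at the origin on the work surface; the furniture and walls round the work are solid. World frame = base frame: x ahead of the robot, y to its left, z up, the work surface at z = 0. Lengths are in m, angles in rad, forces in N, time in s.
With the tool pointing down it reaches from about 0.3 to 0.775 m from the base axis. Payload 14.6 kg.
Tool frame: the origin (TCP) lies between the finger pads; the fingertips stand 8 mm ahead of it and the grasp point (between the pads) lies 11 mm behind it; z points along the fingers, y is the line along which they close (so a half turn about z gives the same grasp; the last joint's range is limited). The gripper opens to 85 mm and grips with 20 to 120 N. Pads are 22 mm wide; open, the fingers measure 114 mm over their backs; the gripper's body (76 mm by 85 mm) begins 54 mm behind the grasp point. The pads swing forward as they close: fully open they stand 13 mm farther back than shut.
Start: joints at [-0.067, 0.3, 1.521, -0, 1.321, -0.067], TCP at [0.55, -0, 0.239] pointing down, gripper open.
Joint ranges: [-3.03, 3.03], [-0.79, 2.21], [0.23, 2.52], [-1.04, 4.18], [0, 3.07], [-2.55, 2.55]. Speed limits (rad/s): [2.22, 2.22, 2.57, 3.14, 3.14, 3.14].

INTERFACE

Orientations are given as a unit quaternion [x, y, z, w].
In Python, from workcell import env gives the robot as it stands.
- The arm moves only by the tool apply_moves, never from a script. Its argument "targets" is a list that holds one entry, the list of rows, each a list of 7 numbers: the gripper command: -1 is shut, 1 is fully open, values between are in proportion, then the shift along the tool's x, y, z in mm, then the turn, a rotation vector about the tool's x, y, z in rad. A call has 1 to 10 rows; each row shifts and turns the commanded pose from where the row before left it, along the tool's axes as they then stand; what a row does not reach is not made up. A row lasts 1/8 s, in which the tool goes at most 62.5 mm and 10.7 degrees, less where a joint would pass 70% of its speed; a pose out of reach is approached as far as the arm can. A call with a gripper value outside its range is refused whole. The fingers move at their own pace and stop on an object; "squeeze" is the grip in N (left out, the last holds). Time passes only in rows, so rows that do not move let the fingers close. It gives the time, the measured TCP pose, the force, the opening and the grip force at its end, in the units of the state.
- env.sense(): the state, without advancing time (a new reading comes with each control period).
- env.read_camera(name): name is "scene" or "side" or "wrist"; returns a dict with "image" (420x560x3 uint8, red, green, blue), "intrinsics" (3x3 intrinsics, pixels), "eye" and "rotation" of the camera in the world. Camera axes: x right, y down, z forward; pixel columns grow to the right and rows downward; lengths in m; the calibration is good to about 2 mm. A picture is of the moment at which its call begins. There is no depth.
- env.close_job(): hands the job in; it is judged then, once.
Trained networks look in a picture, given as the dict that the camera call returned (one of the last four; its "shot" number tells which), for a name from the list of things; names that differ only in an ending like _2 or _b are one class to them, and where a whole thing is asked for, a point or a joint stands for the part that bears it (a point fixed in the world has none). Each returns a list of dicts, best first, with "p" (0 to 1); they miss things now and then, are a little off and sometimes report something else, mostly with a low value. They report only what shows in the picture. A call takes as long as a camera call. They do not tell look-alikes from the thing itself.
- env.silhouettes(picture, name): "pixels" (420x560 bool, what is visible of it) and "xy" ([column, row] in pixels, amid what is visible of it).
The state is a dict: "clock": time; "q": joint angles; "qd": joint speeds; "effort": joint torques, N m; "ee_pos": TCP position; "ee_rot": TCP orientation; "force": force on the tool from outside, world axes, zero at the start; "ft_torque": the same for the moment, N m; "grip_width": finger opening in m; "grip_force": force on a finger pad.
Only numpy, scipy, OpenCV 4.12 (cv2) and the standard library are available. Lean on these libraries where they do the work, as an engineer would, in place of code of your own. Each camera call takes 0.05 s, during which the arm holds its last target. There are 200 camera calls.

TASK

Set the loose V-block on the clamp's base between its two jaws, upright, centred and lengthwise along the rod, end on to the fixed jaw, and let it go. Then pump the clamp's trigger (working only the trigger, not pushing the jaw) until the moving jaw grips the block firmly against the fixed jaw with its sprung pad about half pushed in, but never nearly bottomed, for that would crack the block. Finish while still holding the trigger squeezed, with the block under that pressure, and leave the things round about where they stand.

Things in the scene. Friction and masses are not known exactly. Their poses are not given: they have to be found in the camera images.
- vee_block: Loose printed block with a V groove in its top: 40 (its x) x 60 (its y) x 22 mm high, 20 to 45 g. Origin at the centre of its underside, z up; the V runs along x across the middle. Grasp it across its 40 mm (x). Its two 60 mm-apart end faces (+y and -y) are flat and alike; these are what the jaws press.
- clamp: Ratchet bar clamp on its side, fixed on a plywood base 110 x 360 x 12 mm. Origin on the bench; +y runs along the rod to the fixed jaw. In its frame, mm: base y -175..185; fixed jaw's face at y = 155 (46 wide, top z 56); grey head x -22..22, y -75..5, top z 63, its arm out to x -67; moving jaw between them on the rod (x = 0); pistol grip and trigger before it reach level to x -154.
- seat (a point): Point on the base's top (z = 12 mm in the clamp's frame) midway between the rod's sides, 30 mm in front of the fixed jaw's face: where the block's origin comes when its end touches the fixed jaw. Axes as the clamp's.
- jaw: Moving jaw: dark plate 40 mm wide, 12 thick, z 14..50, on a toothed rod 14 mm wide that runs back through the head; carries the pad. Its frame is the clamp's, shifted along +y by its travel. Each squeeze moves it to +y; a 5 mm pitch ratchet keeps it there (it may slip back up to 5 mm) when the trigger is let out. Drag about 4 N. Not to be pushed by hand.
- pad_front (a point): Centre of the front face of the round rubber pad, 30 mm across, on the front of the moving jaw (34 mm above the bench); free, it is 18 mm in front of the jaw plate. At the start 24 to 46 mm short of where the seated block's near end (30 mm toward the grip from the seat) comes.
- pad (a joint): How far the sprung pad is pushed in, m: 0 free, 0.012 bottomed; 1.2 N of clamping force per mm. About half pushed in is 0.006.
- trigger: Grey trigger with a black rubber sleeve (60 x 11 x 24 mm, x -154..-94, z 23..47 mm in the clamp's frame). Origin on its vertical pivot at clamp x -53, y -11. Axes as the clamp's when let out; turns about +z to 0.26 rad fully squeezed, a spring returns it. Drives the jaw 53 mm per rad once a tooth catches (up to 5 mm free travel first): 9 to 14 mm a full squeeze after letting right out.
- squeeze_point (a point): Middle of the front face of the trigger's sleeve, 70 mm from the pivot, 35 mm above the bench: push it toward the grip (clamp's -y). At rest 64.5 mm in front of the grip's back face, fully squeezed about 46 mm. Takes 3 to 5 N free, about 8 N with the pad half in. Room for fingers on both sides and below.
- grip_back (a point): Back face (the side away from the trigger) of the fixed pistol grip, level with squeeze_point; the grip is 14 mm thick and 24 mm high (z 23..47 mm).
- glue_bottle: White glue bottle, 168 mm high, standing by. Not to be moved. Origin under its centre.
- putty_tin: Flat putty tin, 66 mm across, 38 mm high, standing by. Not to be moved.
- sanding_block: Grey sanding block, 62 x 98 x 24 mm, lying by. Not to be moved.
Mind the look-alikes: they are no part of the job. Of the things that look like the vee_block, the largest one is meant.

How it is judged:
By the outcome, as a careful person would: the job done as asked, in the order asked, and still so for the second after the job is handed in, while the arm keeps its last pose, push and grip.
It also fails if it takes over 70 s, if anything falls off the work surface, if the arm or the gripper's body presses on something with over 40 N, if the wrist force passes 120 N, or if a joint passes its speed limit or range.

## Working session

There is one attempt and no reset: what is moved stays moved. The work goes in short steps, Python scripts to look and compute and a tool call to move; the robot and the scene stay as the last step left them, time stands still between calls to the robot, and variables do not carry over. Pictures are saved under pics/ and viewed, at most 10 in all, crops included, and the job is handed in when it is done.

Besides the shell and the picture viewer there is one more tool, called after "Call:" by a JSON object that holds its "method" and its "body", one argument or row to a line. apply_moves: Moves the arm, as the interface text tells. Its arguments: {"type":"object","properties":{"targets":{"type":"array"},"squeeze":{"type":"number"}},"required":["targets"]}

```bash
mkdir -p pics; cat > h.py <<'E'
import numpy as np, cv2
from workcell import env
def save(p,n): cv2.imwrite('pics/'+n,cv2.cvtColor(p['image'],cv2.COLOR_RGB2BGR))
def ray(p,uv):
    K=np.array(p['intrinsics']);d=np.linalg.solve(K,np.array([uv[0],uv[1],1.]));return np.array(p['eye']),np.array(p['rotation'])@d
def onz(p,uv,z):
    e,d=ray(p,uv);return e+d*(z-e[2])/d[2]
def proj(p,X):
    c=np.array(p['rotation']).T@(np.atleast_2d(X)-np.array(p['eye'])).T;u=np.array(p['intrinsics'])@c;return (u[:2]/u[2]).T
E
python3 - <<'E'
from h import *
s=env.sense();print(s)
ims=[]
for c in ['scene','side','wrist']:
    p=env.read_camera(c);ims.append(p['image']);print(c,np.round(p['eye'],3),np.round(p['rotation'],3).tolist(),np.round(p['intrinsics'],1).tolist())
    for n in ['vee_block','clamp','jaw','trigger','glue_bottle','putty_tin','sanding_block']:
        for r in env.silhouettes(p,n):
            print(n,round(r['p'],2),np.round(r['xy']),r['pixels'].sum(), np.round(onz(p,r['xy'],0.02),3), [np.round(v,1) for v in cv2.minAreaRect(np.argwhere(r['pixels'])[:,::-1].astype(np.float32))])
    save(p,c+'0.png')
E
```

```text
{'clock': 0.0, 'q': array([-6.65429929e-02,  3.00504383e-01,  1.52158900e+00, -1.05944752e-05,
        1.32067849e+00, -6.65750174e-02]), 'qd': array([ 1.48155650e-03,  3.83686394e-06, -1.38644186e-03,  6.04502399e-04,
       -1.21724748e-03, -2.67153667e-04]), 'effort': array([ 2.33377898e-03, -5.43485534e+01, -3.61782753e+01,  2.82532977e-05,
        4.14875918e-03, -3.55991256e-05]), 'ee_pos': array([5.49778411e-01, 4.07513289e-05, 2.38699697e-01]), 'ee_rot': array([ 7.07094407e-01,  7.07118910e-01, -3.92125827e-04, -4.40342747e-04]), 'force': array([ 0.11395653,  0.21523134, -0.30043259]), 'ft_torque': array([ 0.03660273, -0.00210849, -0.01129121]), 'grip_force': 0.0, 'grip_width': 0.08498903287776009}
scene [-0.385  0.608  0.702] [-0.415, 0.762, -0.433, 0.243] [[408.2, 0.0, 279.7], [0.0, 408.2, 210.4], [0.0, 0.0, 1.0]]Traceback (most recent call last):
  File "<stdin>", line 8, in <module>
  File "h.py", line 7, in onz
    e,d=ray(p,uv);return e+d*(z-e[2])/d[2]
        ~~~^^^^^^
  File "h.py", line 5, in ray
    K=np.array(p['intrinsics']);d=np.linalg.solve(K,np.array([uv[0],uv[1],1.]));return np.array(p['eye']),np.array(p['rotation'])@d
                                                                                                          ~~~~~~~~~~~~~~~~~~~~~~~^~
ValueError: matmul: Input operand 1 has a mismatch in its core dimension 0, with gufunc signature (n?,k),(k,m?)->(n?,m?) (size 3 is different from 4)
```

```bash
cat > h.py <<'E'
import numpy as np, cv2
from workcell import env
from scipy.spatial.transform import Rotation as R
def save(p,n): cv2.imwrite('pics/'+n,cv2.cvtColor(p['image'],cv2.COLOR_RGB2BGR))
def rot(p): return R.from_quat(p['rotation']).as_matrix()
def ray(p,uv):
    d=np.linalg.solve(np.array(p['intrinsics']),np.array([uv[0],uv[1],1.]));return np.array(p['eye']),rot(p)@d
def onz(p,uv,z):
    e,d=ray(p,uv);return e+d*(z-e[2])/d[2]
def proj(p,X):
    c=rot(p).T@(np.atleast_2d(X)-np.array(p['eye'])).T;u=np.array(p['intrinsics'])@c;return (u[:2]/u[2]).T
E
python3 - <<'E'
from h import *
import pickle
for c in ['scene','side','wrist']:
    p=env.read_camera(c);print(c,np.round(p['eye'],3),np.round(rot(p)[:,2],3))
    sil={}
    for n in ['vee_block','clamp','jaw','trigger','glue_bottle','putty_tin','sanding_block']:
        sil[n]=env.silhouettes(p,n)
        for r in sil[n]:
            print(n,round(r['p'],2),np.round(r['xy']),r['pixels'].sum(), np.round(onz(p,r['xy'],0.02),3), [np.round(v,1) for v in cv2.minAreaRect(np.argwhere(r['pixels'])[:,::-1].astype(np.float32))])
    pickle.dump((p,sil),open(c+'0.pkl','wb'))
    save(p,c+'0.png')
E
```

```text
scene [-0.385  0.608  0.702] [ 0.73  -0.459 -0.507]
vee_block 0.72 [222. 263.] 329 [0.447 0.271 0.02 ] [array([222.2, 266.8]), array([16.6, 23.9]), np.float64(33.7)]
vee_block 0.66 [194. 288.] 221 [0.391 0.375 0.02 ] [array([193. , 289.1]), array([17.2, 13.5]), np.float64(74.1)]
vee_block 0.63 [207. 253.] 162 [0.511 0.286 0.02 ] [array([204.1, 250.4]), array([15.8, 11.9]), np.float64(56.3)]
clamp 0.73 [286. 209.] 1351 [ 0.594 -0.035  0.02 ] [array([283.6, 208.3]), array([27.8, 64.8]), np.float64(68.6)]
jaw 0.73 [293. 199.] 152 [ 0.637 -0.089  0.02 ] [array([294.8, 200. ]), array([17.7, 11.5]), np.float64(7.1)]
putty_tin 0.59 [226. 200.] 308 [0.762 0.104 0.02 ] [array([224.5, 200. ]), array([18., 19.]), np.float64(90.0)]
putty_tin 0.57 [222. 266.] 339 [0.434 0.278 0.02 ] [array([222.3, 266.8]), array([16.9, 23.9]), np.float64(33.7)]
side [0.171 0.949 0.512] [ 0.372 -0.832 -0.411]
vee_block 0.89 [286. 317.] 400 [0.403 0.382 0.02 ] [array([288.2, 319.1]), array([26.4, 17. ]), np.float64(26.6)]
vee_block 0.74 [291. 289.] 462 [0.431 0.288 0.02 ] [array([290.9, 287.9]), array([24.1, 22.9])
[... 1530 characters left out ...]
at64(45.0)]
clamp 0.82 [325. 253.] 22204 [ 0.603 -0.09   0.02 ] [array([292.9, 246.4]), array([157.8, 246.3]), np.float64(1.2)]
jaw 0.76 [334. 251.] 1269 [ 0.614 -0.086  0.02 ] [array([338.4, 287.7]), array([123.4,  34.8]), np.float64(82.4)]
jaw 0.42 [323. 252.] 22112 [ 0.6   -0.088  0.02 ] [array([293.4, 246.3]), array([156.5, 246.3]), np.float64(1.3)]
trigger 0.74 [245. 290.] 886 [ 0.498 -0.144  0.02 ] [array([253.5, 292.1]), array([15. , 81.2]), np.float64(89.0)]
trigger 0.35 [331. 235.] 329 [ 0.609 -0.064  0.02 ] [array([332. , 236.5]), array([19., 24.]), np.float64(90.0)]
glue_bottle 0.34 [481.  85.] 4251 [0.765 0.111 0.02 ] [array([480.6,  88.1]), array([63.2, 84.2]), np.float64(68.7)]
```

View pics/scene0.png

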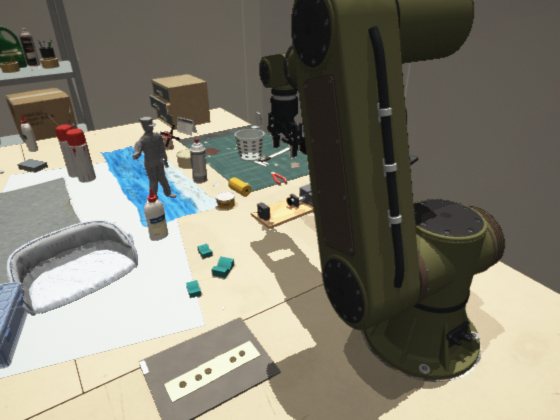

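View pics/side0.png

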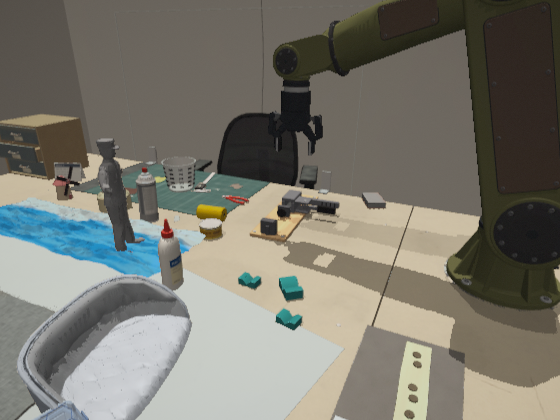

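View pics/wrist0.png

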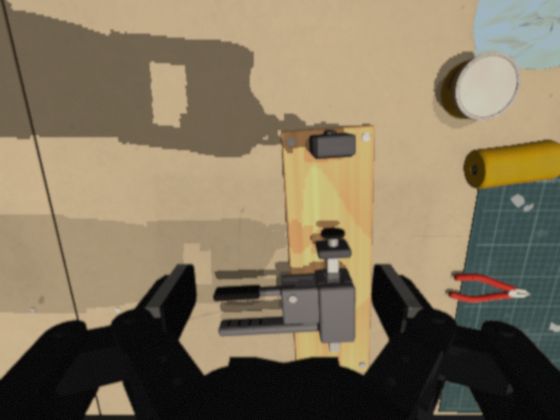

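The wrist view shows the clamp close to world-aligned: fixed jaw at (333,146), pad at (333,232), trigger sleeve at (237,292) and grip at (265,326). In the scene and side views the largest teal block is the middle-near one, at scene (222,266) and side (291,288). I'll move over it now.

Call:
{"method": "apply_moves", "body": {
  "targets": [
    [[1,47,-19,0,0,0,0],[1,47,-19,0,0,0,0],[1,47,-19,0,0,0,0],[1,47,-19,0,0,0,0],[1,47,-19,0,0,0,0],[1,47,-19,0,0,0,0],[1,0,0,0,0,0,0],[1,0,0,0,0,0,0]]
  ]
}}

```text
clock: 2.3
ee_pos: [0.4361, 0.2818, 0.2393]
ee_rot: [0.707, 0.707, -0.0, 0.0]
force: [-0.3, 0.8, 0.0]
grip_width: 0.0851
grip_force: 0.0
```

```bash
python3 - <<'E'
from h import *
import pickle
p=env.read_camera('wrist');s=env.sense();print(s['ee_pos'],s['clock'],np.round(p['eye'],3),np.array(p['intrinsics'])[0,0])
sil=env.silhouettes(p,'vee_block')
for r in sil:
    c,sz,a=cv2.minAreaRect(np.argwhere(r['pixels'])[:,::-1].astype(np.float32))
    print(round(r['p'],2),np.round(r['xy']),r['pixels'].sum(),np.round(onz(p,r['xy'],0.018),3),sz,a)
pickle.dump((p,sil),open('w1.pkl','wb'))
a=p['image']; b=pickle.load(open('wrist0.pkl','rb'))[0]['image'][110:390,200:400]
im=np.zeros((600,800,3),np.uint8)
im[:,:428]=cv2.resize(b,(428,600),interpolation=cv2.INTER_CUBIC)
im[:279,428:]=cv2.resize(a,(372,279))
cv2.imwrite('pics/m1.png',im[:,:,::-1])
E
```

```text
[0.43630801 0.28137651 0.23928765] 2.35 [0.436 0.358 0.374] 300.5588352267681
0.91 [285. 192.] 1619 [0.438 0.273 0.018] (50.750919342041016, 33.56850051879883) 49.9697380065918
0.7 [368. 344.] 914 [0.558 0.048 0.018] (28.999996185302734, 44.99999237060547) 0.0
0.65 [369. 180.] 1016 [0.538 0.287 0.018] (40.29700469970703, 26.18751335144043) 4.236394882202148
0.59 [253. 103.] 1097 [0.402 0.374 0.018] (40.79215621948242, 28.240724563598633) 11.309932708740234
```

View pics/m1.png

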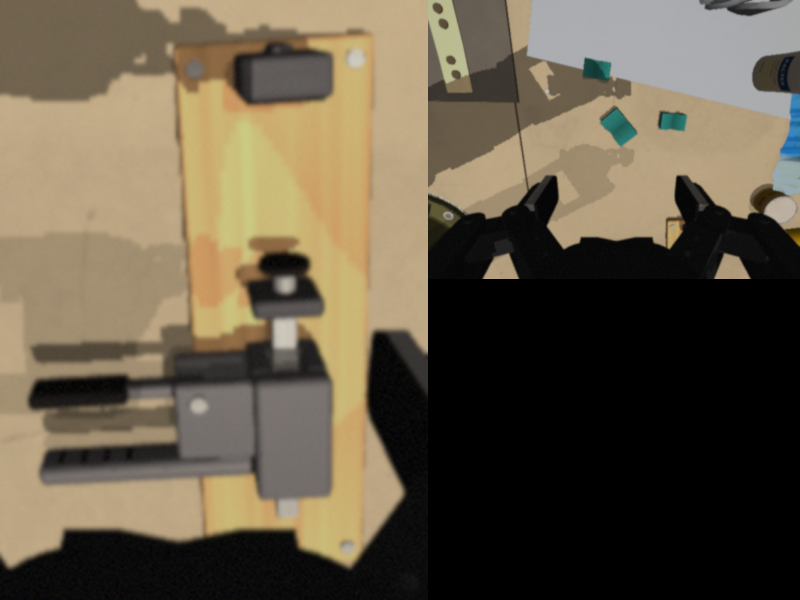

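```bash
cat >> h.py <<'E'
from scipy.optimize import minimize, least_squares
def boxfit(p,mask,z0,x0,dim=(.04,.06,.022)):
    C=np.array([[sx*dim[0]/2,sy*dim[1]/2,z] for sx in(-1,1) for sy in(-1,1) for z in(0,dim[2])])
    def f(v):
        W=C.copy();c,s=np.cos(v[2]),np.sin(v[2]);W[:,0]=v[0]+c*C[:,0]-s*C[:,1];W[:,1]=v[1]+s*C[:,0]+c*C[:,1];W[:,2]+=z0
        m=np.zeros((1680,2240),np.uint8);cv2.fillConvexPoly(m,cv2.convexHull(np.round(proj(p,W)*4+1.5).astype(np.int32)),1)
        return -(m&M).sum()/(m|M).sum()
    M=cv2.resize(mask.astype(np.uint8),(2240,1680),interpolation=cv2.INTER_LINEAR)
    best=min((minimize(f,[x0[0],x0[1],x0[2]+d],method='Nelder-Mead',options=dict(initial_simplex=np.array([x0[0],x0[1],x0[2]+d])+np.array([[0,0,0],[.006,0,0],[0,.006,0],[0,0,.15]]))) for d in(-.2,0,.2)),key=lambda r:r.fun)
    return best.x,best.fun
E
python3 - <<'E'
from h import *
import pickle
p,sil=pickle.load(open('w1.pkl','rb'))
x,f=boxfit(p,sil[0]['pixels'],0,[.438,.273,np.radians(40)]);print('block',np.round(x[:2],4),np.degrees(x[2]),f)
p,_=pickle.load(open('wrist0.pkl','rb'))
q=lambda u,v:(np.array([u,v])/2.14+[200,110])
for n,(u,v,z) in dict(TL=(176,47,.012),TR=(372,34,.012),Lb=(207,535,.012),Rb=(361,535,.012),L2=(192,300,.012),R2=(368,300,.012),headBL=(262,497,.063),headBR=(329,493,.063),headTL=(249,378,.063),headTR=(329,375,.063),jawL=(240,86,.056),jawR=(330,80,.056),pad=(285,270,.034),jwL=(257,295,.05),jwR=(321,292,.05),slvL=(31,405,.03),slvR=(127,400,.035)).items():
    print(n,np.round(onz(p,q(u,v),z)*1000,1)[:2])
E
```

```text
block [0.3802 0.3239] 12.307039902010194 0.0
TL [548.2  60.9]
TR [654.4  67.7]
Lb [ 569.3 -267.1]
Rb [ 676.2 -267.1]
L2 [557.8 -89.2]
R2 [665.7 -89.3]
headBL [ 598.3 -191.4]
headBR [ 637.2 -188.5]
headTL [ 588.2 -112.6]
headTR [ 631.9 -110.7]
jawL [579.5  44.3]
jawR [623.1  47.2]
pad [610.  -60.7]
jwL [592.5 -68.9]
jwR [627.4 -67.2]
slvL [ 458.9 -151.4]
slvR [ 518.4 -144.6]h.py:18: RuntimeWarning: overflow encountered in scalar negative
  return -(m&M).sum()/(m|M).sum()
```

```bash
sed -i 's/-(m&M).sum()/-float((m\&M).sum())/' h.py
python3 - <<'E'
from h import *
import pickle
p,sil=pickle.load(open('w1.pkl','rb'))
x,f=boxfit(p,sil[0]['pixels'],0,[.438,.273,np.radians(40)]);print('block',np.round(x[:2],4),np.degrees(x[2]),f)
E
```

```text
block [0.4408 0.2723] 38.77455040311084 -0.9129571874113978
```

Call:
{"method": "apply_moves", "body": {
  "targets": [
    [[1,-9,4.5,35,0,0,0],[1,0,0,35,0,0,-0.169],[1,0,0,35,0,0,-0.169],[1,0,0,34,0,0,-0.169],[1,0,0,0,0,0,-0.17],[1,0,0,0,0,0,0],[1,0,0,0,0,0,0]]
  ]
}}

```text
clock: 3.28
ee_pos: [0.441, 0.2727, 0.1007]
ee_rot: [0.434, 0.901, 0.0, 0.0]
force: [0.2, 0.2, 0.6]
grip_width: 0.0852
grip_force: 0.0
```

```bash
python3 - <<'E'
from h import *
p=env.read_camera('wrist');s=env.sense();print(s['ee_pos'],s['clock'])
save(p,'w2.png')
M=R.from_quat(s['ee_rot']).as_matrix();print(np.round(M,3))
for r in env.silhouettes(p,'vee_block'):
    x,f=boxfit(p,r['pixels'],0,[.4408,.2723,np.radians(38.8)]);print(round(r['p'],2),r['xy'],np.round(x[:2],4),np.degrees(x[2]),f)
    print('tool shift mm',np.round(M.T@(np.r_[x[:2],0]-s['ee_pos'])*1000,1))
E
```

```text
[0.44087933 0.27279102 0.10073874] 3.325
[[-0.624  0.782  0.001]
 [ 0.782  0.624  0.   ]
 [-0.     0.001 -1.   ]]
0.97 [331.2, 77.0] [0.4408 0.2723] 27.34084409738353 -0.0
tool shift mm [ -0.3  -0.5 100.7]
0.79 [281.3, 215.1] [0.4397 0.2727] 39.04052361418284 -0.9649454150033624
tool shift mm [  0.7  -1.1 100.7]
```

View pics/w2.png

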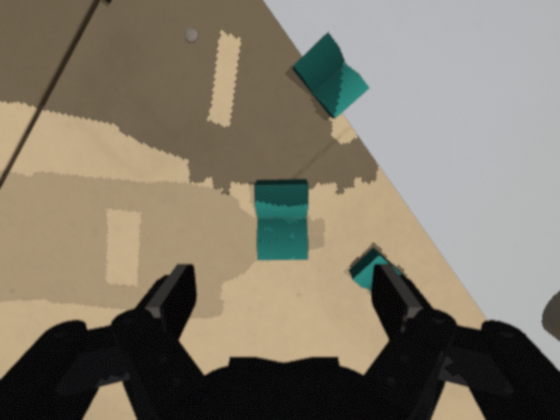

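The block is centred at (281,220) and lined up with the tool. A small look-alike sits at (375,272), so I'll narrow the fingers before going down.

Call:
{"method": "apply_moves", "body": {
  "targets": [
    [[0.45,0.5,-1,30,0,0,0],[0.45,0,0,30,0,0,0],[0.45,0,0,20,0,0,0],[0.45,0,0,9,0,0,0],[-0.3,0,0,0,0,0,0],[-0.3,0,0,0,0,0,0],[-0.3,0,0,0,0,0,0],[-0.3,0,0,0,0,0,0]]
  ],
  "squeeze": 30
}}

```text
clock: 4.38
ee_pos: [0.4397, 0.2729, 0.0119]
ee_rot: [0.432, 0.902, 0.0, 0.0]
force: [-0.7, 0.7, 6.4]
grip_width: 0.0393
grip_force: 31.4
```

Call:
{"method": "apply_moves", "body": {
  "targets": [
    [[-0.3,0,0,-30,0,0,0],[-0.3,0,0,-50,0,0,0.15],[-0.3,0,0,-50,0,0,0.155],[-0.3,0,0,-20,0,0,0.155],[-0.3,0,0,0,0,0,0.153],[-0.3,0,0,0,0,0,0]]
  ]
}}

```text
clock: 5.12
ee_pos: [0.4393, 0.2727, 0.1614]
ee_rot: [0.684, 0.73, 0.0, 0.0]
force: [-0.3, 0.2, -0.5]
grip_width: 0.0391
grip_force: 30.8
```

Call:
{"method": "apply_moves", "body": {
  "targets": [
    [[-0.3,-40,21,0,0,0,0],[-0.3,-40,21,0,0,0,0],[-0.3,-40,21,0,0,0,0],[-0.3,-40,21,0,0,0,0],[-0.3,-40,21,0,0,0,0],[-0.3,-40,21,0,0,0,0],[-0.3,-40,21,0,0,0,0],[-0.3,0,0,0,0,0,0],[-0.3,0,0,0,0,0,0]]
  ]
}}

```text
clock: 6.25
ee_pos: [0.6036, 0.003, 0.1607]
ee_rot: [0.683, 0.73, -0.0, -0.0]
force: [0.2, 0.2, -1.2]
grip_width: 0.039
grip_force: 30.8
```

```bash
python3 - <<'E'
from h import *
import pickle
p=env.read_camera('wrist');s=env.sense();print(s['ee_pos'],s['ee_rot'],s['force'],s['grip_width'])
sil={n:env.silhouettes(p,n) for n in('vee_block','clamp','jaw')}
pickle.dump((p,sil),open('w3.pkl','wb'))
O=np.array([.6132,-.1203]);a=.0645
c,sn=np.cos(a),np.sin(a)
im=cv2.resize(p['image'],(784,588))
def P(x,y,z): return tuple(int(v) for v in np.round(proj(p,[O[0]+(c*x-sn*y)/1e3,O[1]+(sn*x+c*y)/1e3,z/1e3])[0]*1.4+.2))
for q in [(-55,185,12),(55,185,12),(-55,60,12),(55,60,12),(-23,155,56),(23,155,56),(-23,155,12),(23,155,12),(-55,-50,12)]: cv2.circle(im,P(*q),3,(255,0,0),1)
cv2.imwrite('pics/w3.png',im[:,:,::-1])
E
```

```text
[0.60357494 0.00342125 0.16094179] [ 6.83268754e-01  7.30166853e-01 -2.11348613e-04 -3.64394869e-04] [-0.4696142   0.02936378 -0.22744374] 0.03883069840471257
```

View pics/w3.png

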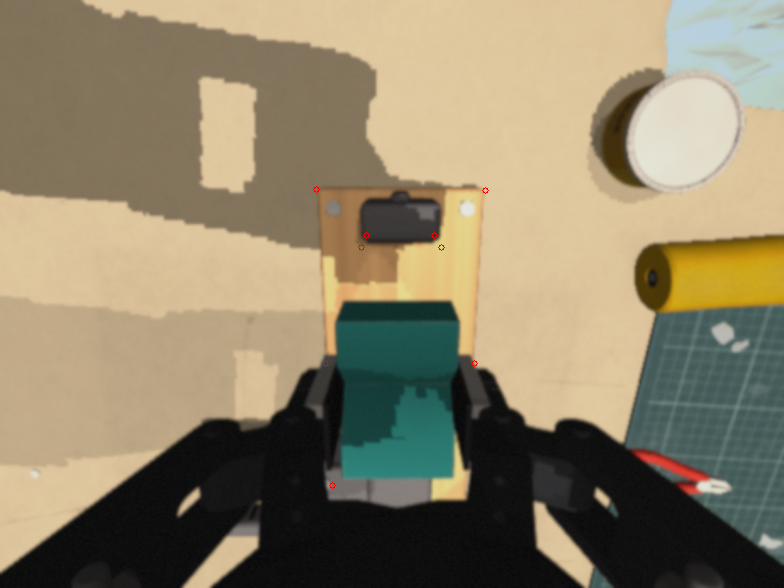

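The projected model fits to about 2 mm: the jaw's front lower edge is at row 243 against 247 predicted, and its centre is at column 400 against 401. I'll lower the block a few mm short of the fixed jaw, then slide it on until it touches.

Call:
{"method": "apply_moves", "body": {
  "targets": [
    [[-0.3,-6,1.5,45,0,0,0],[-0.3,0,0,45,0,0,0],[-0.3,0,0,30,0,0,0],[-0.3,0,0,12,0,0,0],[-0.3,0,0,0,0,0,0],[-0.3,0,0,0,0,0,0]]
  ]
}}

```text
clock: 7.2
ee_pos: [0.6066, -0.003, 0.0308]
ee_rot: [0.684, 0.729, 0.001, 0.001]
force: [-0.4, 0.3, 0.7]
grip_width: 0.0389
grip_force: 30.8
```

Call:
{"method": "apply_moves", "body": {
  "targets": [
    [[-0.3,0,0,2,0,0,0],[-0.3,0,0,1,0,0,0],[-0.3,0,0,0,0,0,0],[-0.3,0,0,0,0,0,0]]
  ]
}}

```text
clock: 7.7
ee_pos: [0.6059, -0.0032, 0.0264]
ee_rot: [0.684, 0.729, 0.0, 0.0]
force: [0.6, -0.4, -0.6]
grip_width: 0.039
grip_force: 30.8
```

Call:
{"method": "apply_moves", "body": {
  "targets": [
    [[-0.3,0,0,1.5,0,0,0],[-0.3,3,0,0,0,0,0],[-0.3,2,0,0,0,0,0],[-0.3,0,0,0,0,0,0]]
  ]
}}

```text
clock: 8.2
ee_pos: [0.6056, 0.0021, 0.0248]
ee_rot: [0.684, 0.729, 0.0, -0.0]
force: [0.9, -0.2, -0.3]
grip_width: 0.0389
grip_force: 30.8
```

Call:
{"method": "apply_moves", "body": {
  "targets": [
    [[-0.3,1,0,0,0,0,0],[-0.3,1,0,0,0,0,0],[-0.3,0,0,0,0,0,0]]
  ]
}}

```text
clock: 8.57
ee_pos: [0.6054, 0.0039, 0.0248]
ee_rot: [0.684, 0.729, -0.0, -0.0]
force: [-0.1, -0.3, -0.4]
grip_width: 0.0392
grip_force: 30.8
```

Call:
{"method": "apply_moves", "body": {
  "targets": [
    [[-0.3,1,0,0,0,0,0],[-0.3,1,0,0,0,0,0],[-0.3,0,0,0,0,0,0]]
  ]
}}

```text
clock: 8.95
ee_pos: [0.6053, 0.0059, 0.0248]
ee_rot: [0.684, 0.729, 0.0, 0.0]
force: [-0.2, 0.5, -0.6]
grip_width: 0.0393
grip_force: 30.8
```

Call:
{"method": "apply_moves", "body": {
  "targets": [
    [[-0.3,1,0,0,0,0,0],[-0.3,0,0,0,0,0,0]]
  ]
}}

```text
clock: 9.2
ee_pos: [0.6052, 0.0065, 0.0248]
ee_rot: [0.684, 0.729, -0.0, 0.0]
force: [-0.0, -3.7, -1.4]
grip_width: 0.0392
grip_force: 30.8
```

Call:
{"method": "apply_moves", "body": {
  "targets": [
    [[-0.3,-0.3,0,0.7,0,0,0],[-0.3,0,0,0,0,0,0],[0.3,0,0,0,0,0,0],[0.45,0,0,0,0,0,0],[0.45,0,0,0,0,0,0],[0.45,0,0,-40,0,0,0],[0.45,0,0,-50,0,0,0],[0.45,0,0,-40,0,0,0],[0.45,0,0,0,0,0,0],[0.45,0,0,0,0,0,0]]
  ]
}}

```text
clock: 10.45
ee_pos: [0.6049, 0.0066, 0.1533]
ee_rot: [0.684, 0.729, -0.0, -0.0]
force: [0.5, 0.6, -0.3]
grip_width: 0.0623
grip_force: 0.0
```

```bash
python3 - <<'E'
from h import *
p=env.read_camera('wrist');s=env.sense();print(s['ee_pos'],s['force'])
O=np.array([.6132,-.1184]);a=.0645;c,sn=np.cos(a),np.sin(a)
for r in env.silhouettes(p,'vee_block'):
    x,f=boxfit(p,r['pixels'],0.012,[.6052,.0063,a]);print(round(r['p'],2),np.round(x[:2],4),np.degrees(x[2]),f)
    d=x[:2]-O;print('clamp frame',c*d[0]+sn*d[1],-sn*d[0]+c*d[1])
im=cv2.resize(p['image'],(784,588))
def P(x,y,z): return tuple(int(v) for v in np.round(proj(p,[O[0]+(c*x-sn*y)/1e3,O[1]+(sn*x+c*y)/1e3,z/1e3])[0]*1.4+.2))
for q in [(-55,185,12),(55,185,12),(-23,155,56),(23,155,56),(-23,155,12),(23,155,12),(-55,-50,12),(22,5,63),(-22,5,63),(22,-75,63),(-22,-75,63),(0,50,34),(0,60,34),(0,70,34),(-154,-5,35),(-94,-5,35)]: cv2.circle(im,P(*q),3,(255,0,0),1)
cv2.imwrite('pics/w4.png',im[:,:,::-1])
E
```

```text
[0.60473104 0.00656384 0.15276965] [-0.43811668  0.04228856 -0.69851442]
0.66 [6.054e-01 3.000e-04] 3.286222857469825 -0.8787896860897397
clamp frame -0.0001369410306361835 0.11893395292083113
```

View pics/w4.png

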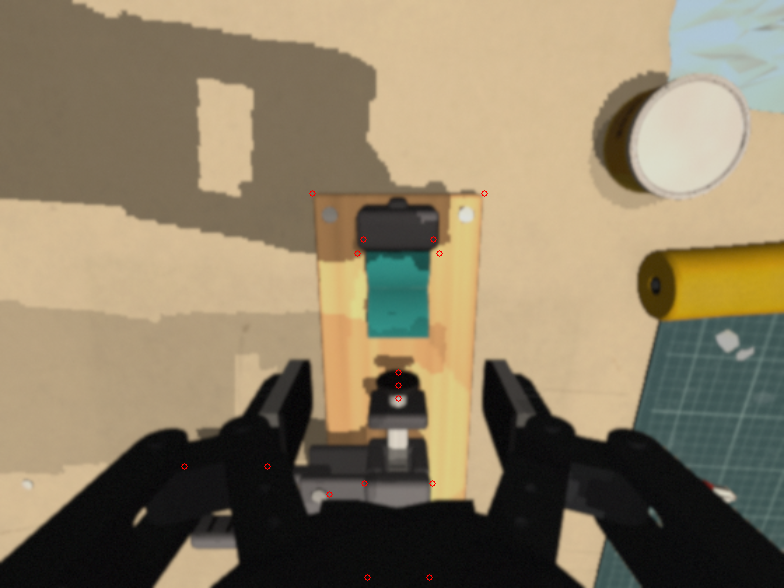

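The block stands upright against the fixed jaw, columns 367-429 and centred on the rod (398), with the pad still clear of it at row 372. I'll close the fingers and go down in front of the trigger.

Call:
{"method": "apply_moves", "body": {
  "targets": [
    [[-1,-24.5,-32.5,0,0,0,0],[-1,-24.5,-32.5,0,0,0,0],[-1,-24.5,-32.5,0,0,0,0],[-1,-24,-32,0,0,0,0],[-1,0,0,0,0,0,0.105],[-1,0,0,0,0,0,0.105],[-1,0,0,50,0,0,0],[-1,0,0,50,0,0,0],[-1,0,0,15,0,0,0],[-1,0,0,0,0,0,0]]
  ],
  "squeeze": 20
}}

```text
clock: 11.8
ee_pos: [0.4821, -0.099, 0.0389]
ee_rot: [0.757, 0.654, -0.0, -0.001]
force: [0.2, 0.7, 0.9]
grip_width: 0.0002
grip_force: 0.0
```

```bash
cat >> h.py <<'E'
def look(name=None):
    p=env.read_camera('wrist');s=env.sense()
    O=np.array([.6132,-.1184]);a=.0645;c,sn=np.cos(a),np.sin(a)
    d=s['ee_pos'][:2]-O;print('tcp clamp mm',np.round([1e3*(c*d[0]+sn*d[1]),1e3*(-sn*d[0]+c*d[1]),1e3*s['ee_pos'][2]],1),'F',np.round(s['force'],1),'t',s['clock'],'w',s['grip_width'])
    if name:
        im=cv2.resize(p['image'],(784,588))
        cv2.imwrite('pics/'+name,im[:,:,::-1])
    return p,s
E
python3 -c "
from h import *
look('t1.png')"
```

```text
tcp clamp mm [-128.9   27.5   40. ] F [-0.3  0.3  0.2] t 11.85 w -8.948659266542782e-05
```

View pics/t1.png

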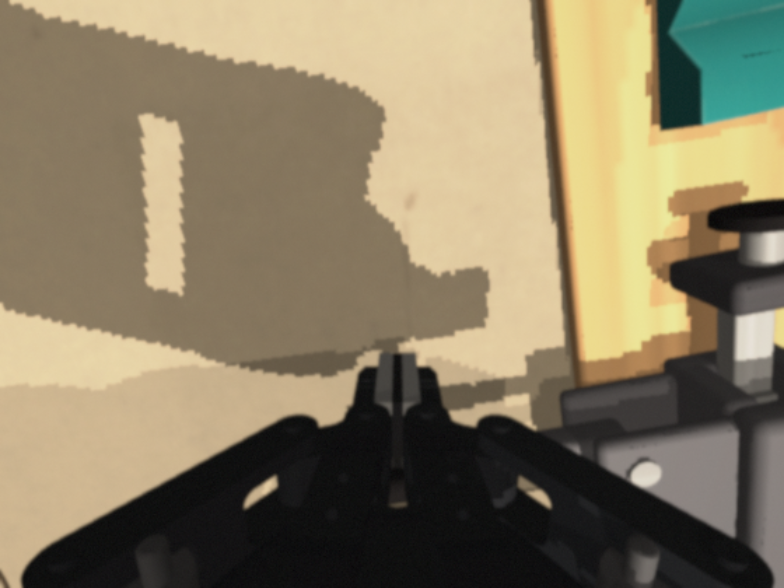

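The wrist view shows the block's near end (rows 110-130, columns 660-784), the pad (row 215) and the jaw plate (left corner at 670,270). I can track the jaw from here by template matching. Now I'll approach the trigger.

Call:
{"method": "apply_moves", "body": {
  "targets": [
    [[-1,-7.3,1.6,0,0,0,0],[-1,-7.3,1.6,0,0,0,0],[-1,-2,0.4,0,0,0,0],[-1,-1,0.2,0,0,0,0],[-1,0,0,0,0,0,0]]
  ]
}}

```text
clock: 12.48
ee_pos: [0.4834, -0.117, 0.0391]
ee_rot: [0.757, 0.654, 0.0, -0.0]
force: [-0.4, -0.5, -0.1]
grip_width: -0.0001
grip_force: 0.0
```

```bash
cat >> h.py <<'E'
import pickle,os
def track(init=False):
    p,s=look()
    O=np.array([.6132,-.1184]);a=.0645;c,sn=np.cos(a),np.sin(a)
    g=cv2.cvtColor(p['image'],cv2.COLOR_RGB2GRAY)
    pts={'jaw':((479,193),.05),'pad':((512,154),.04)}
    if init: pickle.dump({n:cv2.getRectSubPix(g,(31,31),q) for n,(q,z) in pts.items()},open('T.pkl','wb'))
    T=pickle.load(open('T.pkl','rb'));out={}
    for n,(q,z) in pts.items():
        roi=g[60:300,380:]
        m=cv2.matchTemplate(roi,T[n],cv2.TM_CCOEFF_NORMED);_,v,_,l=cv2.minMaxLoc(m)
        def sub(f,i):
            return 0 if i<=0 or i>=len(f)-1 else .5*(f[i-1]-f[i+1])/(f[i-1]-2*f[i]+f[i+1])
        u=l[0]+sub(m[l[1]],l[0])+15+380;w=l[1]+sub(m[:,l[0]],l[1])+15+60
        X=onz(p,(u,w),z)[:2]-O;out[n]=1e3*np.array([c*X[0]+sn*X[1],-sn*X[0]+c*X[1]])
        print(n,round(v,2),np.round([u,w],1),np.round(out[n],1))
    print('pad-jaw',out['pad'][1]-out['jaw'][1]);return p
E
python3 -c "
from h import *
track(True)"
```

```text
tcp clamp mm [-129.4    9.8   39.1] F [ 0.1 -0.7  0.5] t 12.525 w 0.00012350377481515798
jaw 1.0 [479.  192.9] [-39.5  37.3]
pad 1.0 [511.9 154. ] [-18.9  48.4]
pad-jaw 11.105152876314527
```

```bash
sed -i 's/g\[60:300,380:\]/g[0:300,380:]/; s/+15+60$/+15/' h.py; python3 -c "
from h import *
g=cv2.cvtColor(cv2.resize(cv2.imread('pics/t1.png'),(560,420),interpolation=cv2.INTER_AREA),cv2.COLOR_BGR2GRAY)
pickle.dump({n:cv2.getRectSubPix(g,(31,31),q) for n,q in dict(jaw=(485,193),pad=(518,154)).items()},open('T.pkl','wb'))
track()"
```

```text
tcp clamp mm [-129.4    9.8   39.1] F [-0.4  0.6  0.1] t 12.575 w -0.0001105965730701335
jaw 0.99 [483. 160.] [-37.6  51.1]
pad 0.94 [518. 116.] [-16.6  64.3]
pad-jaw 13.14744933604753
```

Call:
{"method": "apply_moves", "body": {
  "targets": [
    [[-1,-1,0.2,0,0,0,0],[-1,-1,0.2,0,0,0,0],[-1,0,0,0,0,0,0]]
  ]
}}

```text
clock: 12.95
ee_pos: [0.4836, -0.1191, 0.0391]
ee_rot: [0.757, 0.654, -0.0, -0.0]
force: [-0.3, -0.4, 0.3]
grip_width: 0.0003
grip_force: 0.0
```

Call:
{"method": "apply_moves", "body": {
  "targets": [
    [[-1,-1,0.2,0,0,0,0],[-1,-1,0.2,0,0,0,0],[-1,0,0,0,0,0,0]]
  ]
}}

```text
clock: 13.32
ee_pos: [0.4837, -0.1212, 0.0391]
ee_rot: [0.757, 0.654, 0.0, 0.0]
force: [0.5, -0.3, -0.0]
grip_width: 0.0
grip_force: 0.0
```

Call:
{"method": "apply_moves", "body": {
  "targets": [
    [[-1,-1,0.2,0,0,0,0],[-1,-1,0.2,0,0,0,0],[-1,0,0,0,0,0,0]]
  ]
}}

```text
clock: 13.7
ee_pos: [0.4837, -0.1231, 0.039]
ee_rot: [0.757, 0.654, -0.0, -0.0]
force: [0.4, 3.1, 0.4]
grip_width: -0.0003
grip_force: 1.4
```

Call:
{"method": "apply_moves", "body": {
  "targets": [
    [[-1,-1,0.2,0,0,0,0],[-1,-1,0.2,0,0,0,0],[-1,0,0,0,0,0,0]]
  ]
}}

```text
clock: 14.08
ee_pos: [0.4838, -0.1253, 0.0391]
ee_rot: [0.757, 0.654, -0.0, -0.0]
force: [-1.7, 2.3, 0.7]
grip_width: -0.0001
grip_force: 1.5
```

Call:
{"method": "apply_moves", "body": {
  "targets": [
    [[-1,-1,0.2,0,0,0,0],[-1,-1,0.2,0,0,0,0],[-1,0,0,0,0,0,0]]
  ]
}}

```text
clock: 14.45
ee_pos: [0.4839, -0.127, 0.039]
ee_rot: [0.757, 0.654, 0.0, -0.0]
force: [-1.3, 4.9, 1.2]
grip_width: 0.0004
grip_force: 3.1
```

Call:
{"method": "apply_moves", "body": {
  "targets": [
    [[-1,-2,0.4,0,0,0,0],[-1,-2,0.4,0,0,0,0],[-1,-2,0.4,0,0,0,0],[-1,-2,0.4,0,0,0,0],[-1,0,0,0,0,0,0]]
  ]
}}

```text
clock: 15.08
ee_pos: [0.4846, -0.1351, 0.0391]
ee_rot: [0.757, 0.654, 0.0, -0.0]
force: [0.8, 7.5, 0.2]
grip_width: 0.0002
grip_force: 3.3
```

Call:
{"method": "apply_moves", "body": {
  "targets": [
    [[-1,-2,0.4,0,0,0,0],[-1,-1,0.2,0,0,0,0],[-1,0,0,0,0,0,0]]
  ]
}}

```text
clock: 15.45
ee_pos: [0.4849, -0.1384, 0.0392]
ee_rot: [0.757, 0.654, 0.0, 0.0]
force: [1.0, 3.8, -0.5]
grip_width: 0.0003
grip_force: 1.8
```

```bash
python3 -c "
from h import *
track()"
```

```text
tcp clamp mm [-129.4  -11.7   39.2] F [ 1.2  2.9 -1.2] t 15.5 w 0.00011646094757317141
jaw 0.96 [480.5 102.7] [-38.   52.3]
pad 0.8 [525.1  44.7] [-14.1  69.9]
pad-jaw 17.595885803629024
```

Call:
{"method": "apply_moves", "body": {
  "targets": [
    [[-1,-1,0.2,0,0,0,0],[-1,0,0,0,0,0,0]]
  ]
}}

```text
clock: 15.75
ee_pos: [0.4848, -0.1395, 0.0392]
ee_rot: [0.757, 0.654, 0.0, 0.0]
force: [1.2, 4.5, -0.6]
grip_width: 0.0001
grip_force: 2.1
```

Call:
{"method": "apply_moves", "body": {
  "targets": [
    [[-1,-1,0.2,0,0,0,0],[-1,0,0,0,0,0,0]]
  ]
}}

```text
clock: 16.0
ee_pos: [0.4848, -0.1405, 0.0392]
ee_rot: [0.757, 0.654, 0.0, 0.0]
force: [1.1, 6.0, 0.5]
grip_width: -0.0
grip_force: 2.3
```

Call:
{"method": "apply_moves", "body": {
  "targets": [
    [[-1,10,-2.1,0,0,0,0],[-1,10,-2.1,0,0,0,0],[-1,10,-2.1,0,0,0,0],[-1,10.6,-2.1,0,0,0,0],[-1,0,0,0,0,0,0],[-1,0,0,0,0,0,0]]
  ]
}}

```text
clock: 16.75
ee_pos: [0.4823, -0.0991, 0.0391]
ee_rot: [0.757, 0.654, 0.0, 0.0]
force: [-0.7, 0.2, -0.2]
grip_width: -0.0001
grip_force: 0.0
```

```bash
python3 -c "
from h import *
p=track()
save(p,'r1.png')"
```

```text
tcp clamp mm [-129.4   27.6   39.1] F [-0.8  0.1 -0.9] t 16.8 w 2.6979449809480004e-05
jaw 0.99 [483.9 179.5] [-37.3  60.6]
pad 0.99 [517.1 138.8] [-16.8  72.5]
pad-jaw 11.90785802072778
```

```bash
cat >> h.py <<'E'
def cl(p,uv,z):
    O=np.array([.6132,-.1184]);a=.0645;c,sn=np.cos(a),np.sin(a);X=onz(p,uv,z)[:2]-O
    return np.round(1e3*np.array([c*X[0]+sn*X[1],-sn*X[0]+c*X[1]]),1)
E
python3 -c "
from h import *
p,s=look()
print(cl(p,(485,193),.05),cl(p,(518,154),.04), cl(p,(483.9,179.5),.05),cl(p,(517.1,138.8),.04))
# block near end bottom corner (660,128) & top corner (702,122) in t1 1.4x
print(cl(p,(660/1.4,128/1.4),.012),cl(p,(702/1.4,122/1.4),.034),cl(p,(784/1.4,108/1.4),.034))
print('pad top rim far edge',cl(p,(760/1.4,203/1.4),.049),'jaw front top edge',cl(p,(690/1.4,260/1.4),.05))"
```

```text
tcp clamp mm [-129.4   27.5   39.1] F [ 0.3 -0.4 -0.1] t 16.85 w 0.00021579400623991793
[-37.   54.5] [-16.3  65.6] [-37.4  60.5] [-16.8  72.4]
[-19.1  94.7] [-19.3  94.7] [ 5.2 93.6]
pad top rim far edge [-13.1  69.6] jaw front top edge [-33.7  57. ]
```

Call:
{"method": "apply_moves", "body": {
  "targets": [
    [[-1,-10,2.1,0,0,0,0],[-1,-10,2.1,0,0,0,0],[-1,-5,1,0,0,0,0],[-1,-4,0.8,0,0,0,0],[-1,-4,0.8,0,0,0,0],[-1,-4,0.8,0,0,0,0],[-1,-3,0.6,0,0,0,0],[-1,0,0,0,0,0,0]]
  ]
}}

```text
clock: 17.85
ee_pos: [0.4847, -0.1399, 0.0391]
ee_rot: [0.757, 0.653, 0.0, -0.0]
force: [1.1, 4.6, 1.3]
grip_width: -0.0001
grip_force: 2.2
```

Call:
{"method": "apply_moves", "body": {
  "targets": [
    [[-1,-1,0.2,0,0,0,0],[-1,-0.5,0.1,0,0,0,0],[-1,0,0,0,0,0,0]]
  ]
}}

```text
clock: 18.23
ee_pos: [0.4848, -0.1412, 0.0391]
ee_rot: [0.757, 0.654, 0.0, -0.0]
force: [2.0, 7.3, 1.2]
grip_width: -0.0001
grip_force: 3.0
```

Call:
{"method": "apply_moves", "body": {
  "targets": [
    [[-1,10,-2.1,0,0,0,0],[-1,10,-2.1,0,0,0,0],[-1,10,-2.1,0,0,0,0],[-1,11.5,-2.3,0,0,0,0],[-1,0,0,0,0,0,0],[-1,0,0,0,0,0,0]]
  ]
}}

```text
clock: 18.98
ee_pos: [0.4822, -0.0991, 0.0391]
ee_rot: [0.757, 0.654, 0.0, 0.0]
force: [-0.5, 0.0, 1.6]
grip_width: -0.0002
grip_force: 0.0
```

```bash
python3 -c "
from h import *
p=track()
save(p,'r2.png')"
```

```text
tcp clamp mm [-129.5   27.6   39.1] F [-0.4 -0.9  0.6] t 19.025 w -9.101942660090974e-05
jaw 0.99 [482.8 160.4] [-37.7  68.8]
pad 0.9 [518.3 115.8] [-16.5  82.2]
pad-jaw 13.346133408940943
```

```bash
python3 -c "
import cv2
a=cv2.imread('pics/r2.png')[40:220,400:560]
cv2.imwrite('pics/c2.png',cv2.resize(a,None,fx=3.3,fy=3.3,interpolation=cv2.INTER_CUBIC))"
```

```text
(no output)
```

View pics/c2.png

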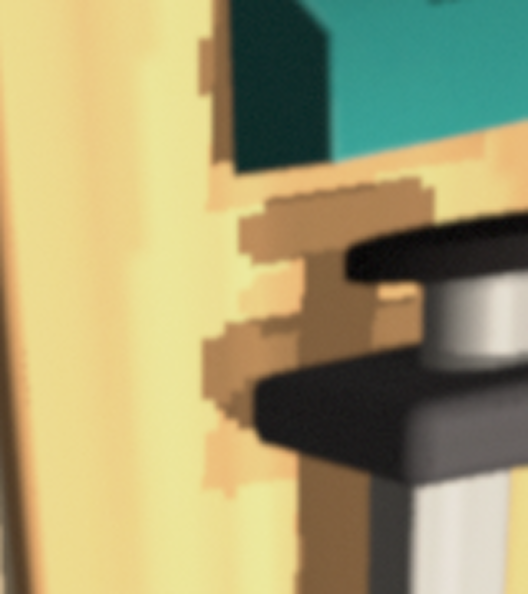

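The pad's left edge is at crop (350,252), not yet touching. The block's near top edge runs from (331,160) to (528,122).

```bash
python3 -c "
from h import *
p,s=look()
f=lambda u,v,z:cl(p,(400+u/3.3,40+v/3.3),z)
print('pad',f(352,250,.034),f(350,262,.034),'top front',f(500,216,.049),f(528,213,.049))
print('block',f(235,173,.012),f(331,160,.034),f(528,122,.034))
print('jaw corner',f(255,400,.05), f(262,380,.05))"
```

```text
tcp clamp mm [-129.5   27.5   39.1] F [ 0.3 -0.7  0.1] t 19.075 w -7.235196068066639e-05
pad [-17.2  82.3] [-17.4  80.7] top front [-10.4  84.6] [-7.2 84.3]
block [-19.3  94.3] [-19.9  94.3] [ 5.1 93.7]
jaw corner [-40.   68.8] [-39.1  71.2]
```

Call:
{"method": "apply_moves", "body": {
  "targets": [
    [[-1,-10,2.1,0,0,0,0],[-1,-10,2.1,0,0,0,0],[-1,-5,1,0,0,0,0],[-1,-4,0.8,0,0,0,0],[-1,-4,0.8,0,0,0,0],[-1,0,0,0,0,0,0],[-1,0,0,0,0,0,0]]
  ]
}}

```text
clock: 19.95
ee_pos: [0.4841, -0.1326, 0.0391]
ee_rot: [0.757, 0.654, 0.0, -0.0]
force: [0.6, 5.3, 1.1]
grip_width: 0.0
grip_force: 2.6
```

```bash
cat >> h.py <<'E'
def tr2():
    p,s=look();f=[s['force'][1]]
    for i in range(3): env.read_camera('side');f.append(env.sense()['force'][1])
    g=cv2.cvtColor(p['image'],cv2.COLOR_RGB2GRAY);T=pickle.load(open('T.pkl','rb'))['jaw']
    m=cv2.matchTemplate(g[:300,430:530],T,cv2.TM_CCOEFF_NORMED);_,v,_,l=cv2.minMaxLoc(m);k=m[:,l[0]];i=l[1]
    r=i+15+(.5*(k[i-1]-k[i+1])/(k[i-1]-2*k[i]+k[i+1]) if 0<i<len(k)-1 else 0)
    O=np.array([.6132,-.1184]);a=.0645;d=s['ee_pos'][:2]-O;ty=1e3*(-np.sin(a)*d[0]+np.cos(a)*d[1])
    print('score',round(v,2),'row',round(r,1),'jaw rel start',round(ty-27.6-.53*(r-193),1),'Fy mean',np.round(np.mean(f),2),np.round(f,1));return p
E
python3 -c "
from h import *
tr2()"
```

```text
tcp clamp mm [-129.7   -5.8   39.1] F [0.5 5.4 0.6] t 20.0 w -9.464277887151407e-05
score 0.92 row 77.7 jaw rel start 27.7 Fy mean 5.65 [5.4 5.7 5.7 5.8]
```

Call:
{"method": "apply_moves", "body": {
  "targets": [
    [[-1,-3,0.6,0,0,0,0],[-1,0,0,0,0,0,0],[-1,0,0,0,0,0,0]]
  ]
}}

```text
clock: 20.52
ee_pos: [0.4844, -0.1355, 0.0391]
ee_rot: [0.757, 0.654, 0.0, -0.0]
force: [2.5, 6.8, 0.6]
grip_width: -0.0002
grip_force: 3.2
```

```bash
python3 -c "
from h import *
tr2()"
```

```text
tcp clamp mm [-129.6   -8.7   39.1] F [1.5 7.1 0.6] t 20.575 w -0.00017269411222333597
score 0.89 row 67.4 jaw rel start 30.2 Fy mean 7.42 [7.1 7.7 7.6 7.4]
```

Call:
{"method": "apply_moves", "body": {
  "targets": [
    [[-1,-4,0.8,0,0,0,0],[-1,0,0,0,0,0,0],[-1,0,0,0,0,0,0]]
  ]
}}

```text
clock: 21.1
ee_pos: [0.4846, -0.1398, 0.0391]
ee_rot: [0.757, 0.654, 0.0, -0.0]
force: [1.3, 5.5, 1.1]
grip_width: -0.0002
grip_force: 2.1
```

```bash
python3 -c "
from h import *
p=tr2();save(p,'s3.png')"
```

```text
tcp clamp mm [-129.7  -13.1   39.1] F [0.9 4.2 1.7] t 21.15 w -5.3976546765318994e-05
score 0.89 row 54.3 jaw rel start 32.9 Fy mean 4.97 [4.2 5.6 4.8 5.3]
```

Call:
{"method": "apply_moves", "body": {
  "targets": [
    [[-1,10,-2.1,0,0,0,0],[-1,10,-2.1,0,0,0,0],[-1,10,-2.1,0,0,0,0],[-1,10,-2,0,0,0,0],[-1,0,0,0,0,0,0],[-1,0,0,0,0,0,0]]
  ]
}}

```text
clock: 22.05
ee_pos: [0.4822, -0.0991, 0.0391]
ee_rot: [0.757, 0.654, 0.0, 0.0]
force: [0.3, 0.4, -0.2]
grip_width: -0.0002
grip_force: 0.0
```

```bash
python3 -c "
from h import *
p=tr2();save(p,'r3.png')
a=p['image'][20:200,400:560,::-1];b=cv2.imread('pics/s3.png')[0:140,400:560]
im=np.zeros((450,800,3),np.uint8);im[:,:400]=cv2.resize(a,(400,450),interpolation=cv2.INTER_CUBIC);im[:350,400:]=cv2.resize(b,(400,350),interpolation=cv2.INTER_CUBIC)
cv2.imwrite('pics/c3.png',im)"
```

```text
tcp clamp mm [-129.6   27.6   39.1] F [ 0.2 -0.7 -0.2] t 22.1 w 0.00017962236000825332
score 0.98 row 140.9 jaw rel start 27.6 Fy mean 0.16 [-0.7  0.5  0.7  0.2]
```

View pics/c3.png

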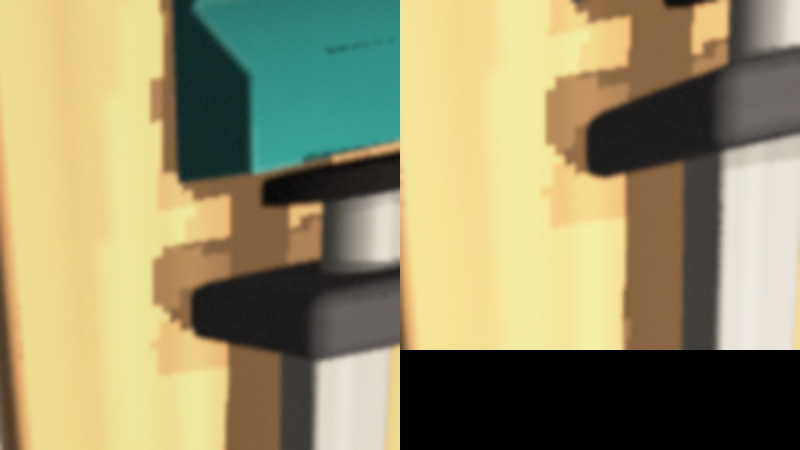

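The pad now stands about 1-2 mm short of the block: pad rim at crop (265,178), block edge at (252,174). One more part-stroke will do it. I'll calibrate the jaw tracking from the pictures already taken.

```bash
python3 - <<'E'
from h import *
p,s=look()
def at(ty,uv,z):
    return cl(p,uv,z)+np.array([0,ty-27.6])
for z in(.02,.03,.035,.04,.045,.05):
    print(z,[at(*q,z)[1] for q in [(27.6,(485,193)),(9.8,(483,160)),(27.6,(483.9,179.5)),(27.6,(482.8,160.4)),(27.6,(482,140.9)),(-5.8,(480.5,77.7)),(-8.7,(480.5,67.4)),(-13.1,(480.5,54.3)),(-11.7,(480.5,102.7))]])
f=lambda u,v,z:cl(p,(400+u/2.5,20+v/2.5),z)
print('pad',f(265,178,.034),'block',f(252,174,.034),f(400,142,.034),f(180,181,.012),'strip pad top',f(400,152,.049))
E
```

```text
tcp clamp mm [-129.6   27.6   39.1] F [ 0.  -0.3  0.2] t 22.3 w 0.000331654640152253
0.02 [np.float64(43.0), np.float64(43.0), np.float64(50.5), np.float64(60.6), np.float64(70.6), np.float64(66.9), np.float64(68.5), np.float64(69.7), np.float64(49.7)]
0.03 [np.float64(46.9), np.float64(45.7), np.float64(53.8), np.float64(63.3), np.float64(72.6), np.float64(67.0), np.float64(68.3), np.float64(69.1), np.float64(50.5)]
0.035 [np.float64(48.8), np.float64(47.0), np.float64(55.5), np.float64(64.6), np.float64(73.6), np.float64(67.0), np.float64(68.2), np.float64(68.8), np.float64(50.900000000000006)]
0.04 [np.float64(50.7), np.float64(48.3), np.float64(57.2), np.float64(66.0), np.float64(74.6), np.float64(67.1), np.float64(68.10000000000001), np.float64(68.6), np.float64(51.400000000000006)]
0.045 [np.float64(52.6), np.float64(49.7), np.float64(58.8), np.float64(67.3), np.float64(75.6), np.float64(67.1), np.float64(68.0), np.float64(68.3), np.float64(51.8)]
0.05 [np.float64(54.5), np.float64(51.0), np.float64(60.5), np.float64(68.7), np.float64(76.7), np.float64(67.19999999999999), np.float64(67.9), np.float64(68.0), np.float64(52.2)]
pad [-17.7  92.6] block [-19.9  93.8] [ 4.9 93.7] [-19.1  94.2] strip pad top [-7.8 93.1]
```

Call:
{"method": "apply_moves", "body": {
  "targets": [
    [[-1,-10,2.1,0,0,0,0],[-1,-10,2.1,0,0,0,0],[-1,-5,1,0,0,0,0],[-1,-3,0.6,0,0,0,0],[-1,-1,0.2,0,0,0,0],[-1,0,0,0,0,0,0],[-1,0,0,0,0,0,0]]
  ]
}}

```text
clock: 23.18
ee_pos: [0.4837, -0.1283, 0.039]
ee_rot: [0.757, 0.654, 0.0, -0.001]
force: [-0.6, 7.2, 1.2]
grip_width: 0.0002
grip_force: 3.5
```

```bash
cat >> h.py <<'E'
def tr3():
    p,s=look();f=[s['force'][1]]
    for i in range(5): env.read_camera('side');f.append(env.sense()['force'][1])
    g=cv2.cvtColor(p['image'],cv2.COLOR_RGB2GRAY)
    r3=cv2.cvtColor(cv2.imread('pics/r3.png'),cv2.COLOR_BGR2GRAY)
    for n,c,sz,z,lo in [('jaw',(482,141),(31,31),.02,60.),('padL',(515,95),(27,15),.034,0),('stem+jawtop',(525,120),(31,25),.045,0)]:
        T=cv2.getRectSubPix(r3,sz,c)
        m=cv2.matchTemplate(g[:200,c[0]-45:min(560,c[0]+45)],T,cv2.TM_CCOEFF_NORMED);_,v,_,l=cv2.minMaxLoc(m);k=m[:,l[0]];i=l[1]
        r=i+sz[1]//2+(.5*(k[i-1]-k[i+1])/(k[i-1]-2*k[i]+k[i+1]) if 0<i<len(k)-1 else 0)
        u=l[0]+sz[0]//2+c[0]-45
        print(n,round(v,2),(u,round(r,1)),cl(p,(u,r),z))
    print('Fy',np.round(np.mean(f),2));return p
E
python3 -c "
from h import *
p=tr3();save(p,'s4a.png')"
```

```text
tcp clamp mm [-129.9   -1.5   39. ] F [-0.4  7.5  2.5] t 23.225 w -0.00018476929159111764
jaw 0.94 (480, np.float32(73.8)) [-20.2  73. ]
padL 0.87 (516, np.float32(18.1)) [-14.1  91.1]
stem+jawtop 0.83 (528, np.float32(47.9)) [-17.4  78.4]
Fy 7.15
```

Call:
{"method": "apply_moves", "body": {
  "targets": [
    [[-1,-1.5,0.3,0,0,0,0],[-1,-1,0.2,0,0,0,0],[-1,0,0,0,0,0,0],[-1,0,0,0,0,0,0]]
  ]
}}

```text
clock: 23.98
ee_pos: [0.4838, -0.1306, 0.039]
ee_rot: [0.757, 0.654, 0.0, -0.001]
force: [-0.1, 9.1, 2.6]
grip_width: 0.0004
grip_force: 4.6
```

```bash
python3 -c "
from h import *
p=tr3();save(p,'s4b.png')"
```

```text
tcp clamp mm [-129.9   -3.8   39. ] F [1.1 9.9 1.5] t 24.025 w -4.1820404921838934e-05
jaw 0.93 (479, np.float32(65.5)) [-20.6  74.4]
padL 0.83 (516, np.float32(12.1)) [-14.1  90.9]
stem+jawtop 0.78 (527, np.float32(38.3)) [-17.8  79.5]
Fy 9.44
```

The trackers agree. The pad moved about 0.8 mm to contact and then stopped, while the jaw has advanced about 4.9 mm, so the pad is about 4.1 mm in. The force agrees (9.4 N against about 5.3 N free). About 2.4 mm more at the trigger should bring it to 6 mm.

Call:
{"method": "apply_moves", "body": {
  "targets": [
    [[-1,-1.2,0.25,0,0,0,0],[-1,-1.2,0.25,0,0,0,0],[-1,0,0,0,0,0,0],[-1,0,0,0,0,0,0],[-1,0,0,0,0,0,0]]
  ]
}}

```text
clock: 24.9
ee_pos: [0.4841, -0.1329, 0.0391]
ee_rot: [0.757, 0.654, 0.0, -0.001]
force: [0.5, 10.8, 2.3]
grip_width: 0.0005
grip_force: 5.0
```

```bash
python3 -c "
from h import *
p=tr3();save(p,'s4c.png')"
```

```text
tcp clamp mm [-129.8   -6.2   39. ] F [ 1.7 10.   2.4] t 24.95 w -5.724182725868524e-05
jaw 0.92 (479, np.float32(56.5)) [-20.4  76. ]
padL 0.73 (515, 7) [-14.4  90.5]
stem+jawtop 0.72 (527, np.float32(27.1)) [-17.8  81.1]
Fy 10.49
```

```bash
python3 -c "
from h import *
print(env.close_job())"
```

```text
the job is handed in; nothing more can be done
None
```

I seated the V-block against the fixed jaw and pumped the trigger until the pad was, by my estimate, about 5.5–6 mm pushed in (half of its 12 mm). I handed the job in at about 25 s with the trigger still held; the estimate comes from camera tracking and push force, and no verdict came back.

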